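Lock the skewer tray with its snap cap

ROBOT

A 6-joint arm with a two-finger parallel gripper is mounted at the origin on the work surface. World frame = base frame: x ahead of the robot, y to its left, z up, the work surface at z = 0. Lengths are in m, angles in degrees, forces in N, time in s.
With the tool pointing down it reaches from about 0.325 to 0.775 m from the base axis. Payload 5.5 kg.
Tool frame: the origin (TCP) lies at the centre of the arm's flange, where the gripper is bolted on; the fingertips stand 182 mm ahead of it and the grasp point (between the pads) lies 163 mm ahead of it; z points along the fingers, y is the line along which they close (so a half turn about z gives the same grasp; the last joint's range is limited). The gripper opens to 88 mm and grips with 3 to 60 N. Pads are 20 mm wide; open, the fingers measure 115 mm over their backs; the gripper's body (75 mm by 178 mm) begins 61 mm behind the grasp point.
Start: joints at [63.444, 5.22, 70.514, -0, 104.267, -3.249], TCP at [0.237, 0.551, 0.405] pointing down, gripper open.
Joint ranges: [-164.24, 164.24], [-49.07, 125.15], [9.68, 141.18], [-86.29, 266.29], [3.28, 154.24], [-151.56, 151.56]. Speed limits (degrees/s): [147.25, 147.25, 172.46, 180, 180, 180].

INTERFACE

Orientations are given as [roll, pitch, yaw] about the fixed x, y, z axes, in that order (R = Rz(yaw) Ry(pitch) Rx(roll)).
In Python, from station import r gives the robot as it stands. The module is installed in compiled form; this text tells all that it offers. Calls block until the motion is done:
- r.reach(position, orientation): joint-space move of the TCP to a pose.
- r.servo_line(position, rotation=None, speed=0.15): straight line of the TCP; rotation=None keeps the orientation; speed is the mean speed in m/s.
- r.move_joints(angles): joint-space move.
- r.let_go() and r.grab(squeeze=None): open the fingers fully, or close them until they stop; squeeze is the grip in N (None keeps the last).
- r.wait(seconds).
- r.inverse_kinematics(position, orientation): joint angles nearest the present ones, or None.
- r.sense(): the state.
- r.snapshot(name): name is "side" or "top"; returns a dict with "frame" (384x512x3 uint8, red, green, blue), "fx", "fy", "cx", "cy" (pixels), "R" (3x3) and "t" (3): a world point X has camera coordinates R X + t. Camera axes: x right, y down, z forward; pixel columns grow to the right and rows downward; lengths in m; the calibration is good to about 2 mm. A picture is of the moment at which its call begins. There is no depth.
A pose or a line that the arm cannot do raises r.IKError and nothing moves.
- r.hand_in(): hands the job in; it is judged then, once.
The state is a dict: "clock": time; "joints": joint angles; "joint_vel": joint speeds; "joint_torque": joint torques, N m; "tcp_pos": TCP position; "orientation": TCP orientation; "contact_force": force on the tool from outside, world axes, zero at the start; "torque": the same for the moment, N m; "opening": finger opening in m; "gripper_force": force on a finger pad.
Only numpy, scipy, OpenCV 4.12 (cv2) and the standard library are available. Lean on these libraries where they do the work, as an engineer would, in place of code of your own. Each camera call takes 0.05 s, during which the arm holds its last target. There are 200 camera calls.

TASK

Push the skewer tray square and flush into the fence corner on the shelf board, touching both fences. Then press the loose snap cap down over the stud beside it until it clicks, keep pressing past the click so that the sprung washer under the cap is well squeezed, and finish like that: still holding the cap pressed down, not letting go. The tray must stay home in its corner, and the jar, bowl, mug and brush are to be left alone.

Things in the scene. Friction and masses are not known exactly. Their poses are not given: they have to be found in the camera images.
- fence_corner (a point): Inner corner, at board level, of an L of two slick dark-grey fences (8 mm high) fixed to the shelf board. x runs along the side fence to the end fence, y left to the side fence. End fence: at x = 0, from y = -194 mm to 0. Side fence: at y = 0, from x = -220 mm to 0, 6 mm wide. The tray's home is the quadrant x < 0, y < 0. Place and yaw (within 0.3 rad) vary.
- stud_tip (a point): Top centre of the fixed upright steel stud, 36 mm above the board, behind the side fence: x -75, y +20 mm from fence_corner, in its axes. 16 mm in diameter, the top 7 mm tapered (8 mm at the tip). Four sprung steel balls, centres 22 mm above the board, stand out of it by 4 mm.
- washer (a joint): How far (m) the sprung steel washer (26 mm across) round the stud's foot is pressed down: 0 free (top 14 mm above the board), 0.004 at its stop. It pushes back with 4 N at first, 13 N at the stop. A clicked-on cap alone sets it below 0.001; well squeezed is over 0.0015, which takes a push of about 8 N; bottoming it is fine.
- tray_centre (a point): Centre, 14 mm above its underside, of the box of the loose grey tray of steel skewers (0.45 kg): 150 (x) by 90 (y) by 28 mm high. Along its left (+y) side runs a flat ledge 25 mm wide, 6 mm thick. It starts away from the corner, turned up to 0.25 rad, +x end towards the end fence. It slides with 2 to 4 N: push with closed fingertips low on the -x and -y walls.
- tray_corner (a point): The tray's bottom corner at the far end of its ledge, x +75 and y +70 mm from tray_centre in the tray's axes; with the tray home it coincides with fence_corner. A tray that sits askew is squared by pushing near its lagging end; one push each way may not be enough.
- cap_centre (a point): Centre, 18 mm above its underside, of the loose white plastic snap cap (60 g), upright on the board: a hat shape 36 mm high, with a closed barrel 32 mm in diameter to grasp, on a flange 60 mm in diameter and 4 mm thick at the bottom. On the free washer cap_centre is 32 mm above the board, at the washer's stop 28 mm. It and the jar swap places at random.
- cap_hole (a point): Centre of the cap's underside, the mouth of its round hole, 19 mm in diameter (wider inside), that goes over the stud. The sprung balls resist with 6 to 12 N while it goes from 28 to 23 mm above the board; then the resistance drops (the click), and from 20 mm the balls pull the cap down on to the washer, its flange over the tray's ledge.
- jar_top (a point): Bystander: centre of the top of a squat amber glass jar with a black twist cap, 64 mm in diameter, 65 mm high.
- bowl_rim (a point): Bystander: centre of the mouth of a stoneware bowl, 120 mm across and 55 mm high.
- mug_rim (a point): Bystander: centre of the mouth of a white enamel mug, 80 mm across and 80 mm high.
- brush_grip (a point): Bystander: middle of the shaft of a wooden-handled basting brush, 200 mm long, lying to the far left.

How it is judged:
By the outcome, as a careful person would: the job done as asked, in the order asked, and still so for the second after the job is handed in, while the arm keeps its last pose, push and grip.
It also fails if it takes over 72 s, if anything falls off the work surface, if the arm or the gripper's body presses on something with over 40 N, if the wrist force passes 120 N, or if a joint passes its speed limit or range.

## Working session

There is one attempt and no reset: what is moved stays moved. The work goes in short steps, each a Python script; the robot and the scene stay as the last script left them, time stands still between calls to the robot, and variables do not carry over. Pictures are saved under pics/ and viewed, at most 10 in all, crops included, and the job is handed in when it is done.

```bash
mkdir -p pics; python3 - <<'E'
from station import r
import cv2,numpy as np
for n in("top","side"):
    s=r.snapshot(n); cv2.imwrite(f"pics/{n}0.png",s["frame"][:,:,::-1]); np.savez(f"{n}0.npz",**s)
    R=np.array(s["R"]);print(n,s["fx"],s["fy"],s["cx"],s["cy"],(-R.T@np.array(s["t"])).round(3),R.round(3).tolist())
print(r.sense())
E
```

```text
top 374.39587590506625 374.39587590506625 255.25219690031622 193.67863862454743 [ 0.508 -0.043  1.128] [[-0.024, -1.0, 0.018], [-0.999, 0.024, -0.045], [0.044, -0.019, -0.999]]
side 408.4017805662169 408.4017805662169 249.975585469811 187.53809565027458 [ 0.407 -1.044  0.83 ] [[0.986, -0.168, -0.014], [-0.114, -0.6, -0.792], [0.124, 0.782, -0.611]]
{'clock': 0.1, 'joints': array([ 6.34430151e+01,  5.25726663e+00,  7.05741506e+01,  7.52563073e-04,
        1.04266247e+02, -3.24942971e+00]), 'joint_vel': array([-0.01319499, -0.10455522, -0.22715977,  0.06474057, -0.02453191,
        0.00359894]), 'joint_torque': array([ 1.78206072e-03, -4.47861814e+01, -4.07566988e+01,  6.98960270e-02,
        2.86340096e-02, -1.27648404e-04]), 'tcp_pos': array([0.23742866, 0.55107698, 0.40364383]), 'orientation': array([-1.79902534e+02, -6.26440063e-03,  1.56692624e+02]), 'contact_force': array([ 0.16305665,  0.80231946, -0.28738866]), 'torque': array([ 0.08736205, -0.05487167, -0.03318963]), 'gripper_force': 0.0, 'opening': 0.08778283236219186}
```

View pics/top0.png

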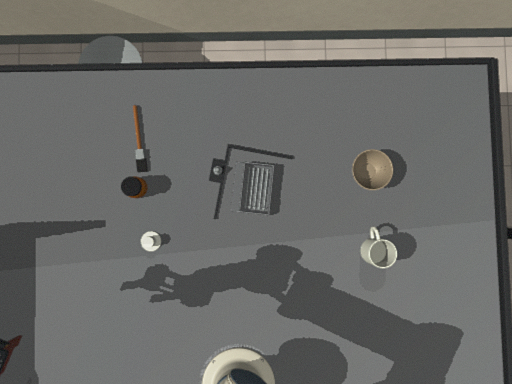

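View pics/side0.png

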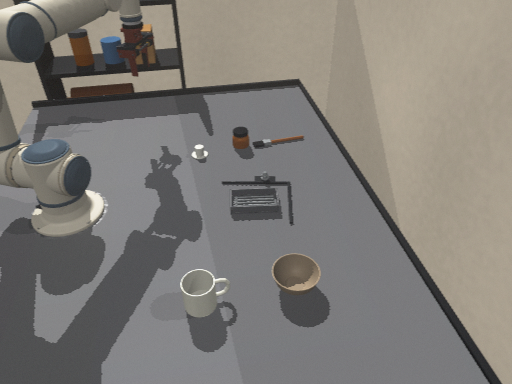

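The top view shows the fence corner at about (230,146), the stud at (217,170), the tray at (258,187), the cap at (151,241) and the jar at (133,187). I'll enlarge both views for finer measurement.

```bash
python3 - <<'E'
import cv2,numpy as np
a=cv2.imread("pics/top0.png")[130:230,195:305]; b=cv2.imread("pics/side0.png")[160:225,212:302]
f=lambda i:cv2.convertScaleAbs(cv2.resize(i,(400,int(400*i.shape[0]/i.shape[1])),interpolation=cv2.INTER_CUBIC),alpha=1.8)
a,b=f(a),f(b);c=np.zeros((max(len(a),len(b)),800,3),np.uint8);c[:len(a),:400]=a;c[:len(b),400:]=b
cv2.imwrite("pics/crop0.png",c);print(c.shape)
E
```

```text
(363, 800, 3)
```

View pics/crop0.png

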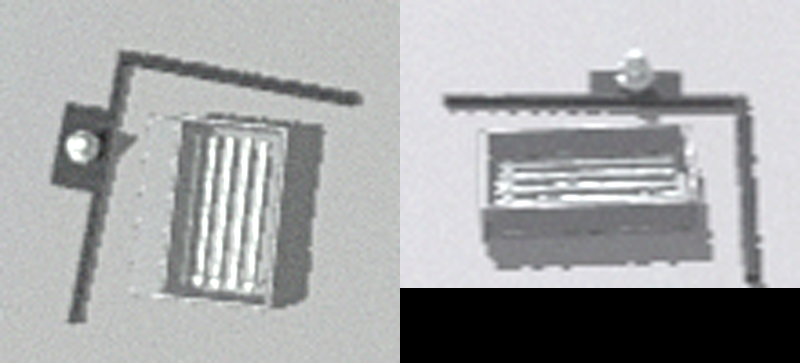

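The crop shows the side fence running (122,55)→(75,320), the end fence (122,55)→(360,100), the stud at (83,145) and the tray box turned about 6° counter-clockwise from the fence. Next I'll turn these into metres.

```bash
cat >h.py <<'E'
import cv2,numpy as np
from station import r
def ray(s,p):
    R=np.array(s["R"]);t=np.array(s["t"]);d=R.T@np.array([(p[0]-s["cx"])/s["fx"],(p[1]-s["cy"])/s["fy"],1.]);return -R.T@t,d
def plane(s,p,z):
    o,d=ray(s,p);return o+d*(z-o[2])/d[2]
def tri(s1,p1,s2,p2):
    A=np.zeros((3,3));b=np.zeros(3);L=[]
    for s,p in((s1,p1),(s2,p2)):
        o,d=ray(s,p);d/=np.linalg.norm(d);M=np.eye(3)-np.outer(d,d);A+=M;b+=M@o;L.append((M,o))
    X=np.linalg.solve(A,b);return X,[float(np.linalg.norm(M@(X-o))) for M,o in L]
def gray(s): return cv2.cvtColor(np.array(s["frame"]),cv2.COLOR_RGB2GRAY).astype(float)
def fence_pts(s,a,b,w=4,lo=.0,hi=1.,n=40):
    """dark-ridge centroids across line a->b (pixels)"""
    g=gray(s);a,b=np.array(a,float),np.array(b,float);u=(b-a)/np.linalg.norm(b-a);v=np.array([-u[1],u[0]]);k=np.arange(-w,w+.01,.25);out=[]
    for q in np.linspace(lo,hi,n):
        P=(a+(b-a)*q)+k[:,None]*v
        val=cv2.remap(g.astype(np.float32),P[:,:1].astype(np.float32),P[:,1:].astype(np.float32),cv2.INTER_LINEAR)[:,0]
        wgt=np.clip(np.percentile(val,75)-8-val,0,None)
        if wgt.sum()>20: out.append((wgt@P)/wgt.sum())
    return np.array(out)
def blob(s,roi,thr):
    x0,y0,x1,y1=roi;g=gray(s)[y0:y1,x0:x1];m=(g>thr).astype(np.uint8)
    n,l,st,c=cv2.connectedComponentsWithStats(m);i=1+np.argmax(st[1:,4]);return c[i]+[x0,y0],st[i]+[x0,y0,0,0,0]
E
python3 - <<'E'
from h import *
T=dict(np.load("top0.npz"));S=dict(np.load("side0.npz"))
ct=lambda x,y:np.array([x/3.636+195-.36,y/3.636+130-.36]);cs=lambda x,y:np.array([(x-400)/4.444+212-.39,y/4.444+160-.39])
fit=lambda P:cv2.fitLine(P.astype(np.float32),cv2.DIST_HUBER,0,.01,.0001)[:,0] if 0 else cv2.fitLine((P*1000).astype(np.float32),cv2.DIST_HUBER,0,.01,.01)[:,0]
def W(s,P):return np.array([plane(s,p,.008)[:2] for p in P])
e=W(T,fence_pts(T,ct(125,56),ct(355,98),lo=.1));
sd=np.vstack([W(T,fence_pts(T,ct(119,65),ct(114,100),n=8)),W(T,fence_pts(T,ct(97,200),ct(76,318),n=20))])
es=W(S,fence_pts(S,cs(742,110),cs(753,270),lo=.1));ss=W(S,fence_pts(S,cs(450,101),cs(575,101),n=20))
for nm,P,Q in(("top",e,sd),("side",es,ss)):
    a,b=fit(P),fit(Q)
    ya=np.degrees(np.arctan2(a[1],a[0]));yb=np.degrees(np.arctan2(b[1],b[0]))
    M=np.linalg.solve(np.c_[a[:2],-b[:2]],b[2:]-a[2:]);c=a[2:]+M[0]*a[:2]
    print(nm,"end ang",ya%180-90,"side ang",(yb+90)%180-90,"centreline corner mm",c,len(P),len(Q))
t,st=blob(T,(205,160,228,182),150);u,su=blob(S,(255,165,278,184),150);print("stud",t,st,u,su,tri(T,t,S,u))
t,st=blob(T,(130,220,175,262),150);u,su=blob(S,(185,138,215,165),150);print("cap",t,st,u,su,tri(T,t,S,u))
for nm,p,z in(("box FR rim",(288,124),.028),("box RR rim",(270,305),.028),("ledge FL",(150,118),.006),("ledge RL",(135,296),.006)):print(nm,plane(T,ct(*p),z)*1000)
for nm,p,z in(("box RR rim",(484,208),.028),("box FR rim",(697,206),.028)):print("s",nm,plane(S,cs(*p),z)*1000)
g=gray(T)[215:262,125:172];h=gray(S)[138:168,182:215]
im=[cv2.resize(i.astype(np.uint8),(400,400),interpolation=cv2.INTER_NEAREST) for i in(g,h)];cv2.imwrite("pics/cap0.png",np.hstack(im))
E
```

```text
top end ang -11.853996 side ang -11.907463 centreline corner mm [705.0337   10.32177] 40 28
side end ang -11.762253 side ang -11.270599 centreline corner mm [704.7053     9.072014] 40 20Traceback (most recent call last):
  File "<stdin>", line 14, in <module>
  File "h.py", line 24, in blob
    n,l,st,c=cv2.connectedComponentsWithStats(m);i=1+np.argmax(st[1:,4]);return c[i]+[x0,y0],st[i]+[x0,y0,0,0,0]
                                                     ~~~~~~~~~^^^^^^^^^^
    return _wrapfunc(a, 'argmax', axis=axis, out=out, **kwds)
    return bound(*args, **kwds)
ValueError: attempt to get argmax of an empty sequence
```

```bash
python3 - <<'E'
from h import *
T=dict(np.load("top0.npz"));S=dict(np.load("side0.npz"))
ct=lambda x,y:np.array([x/3.636+195-.36,y/3.636+130-.36]);cs=lambda x,y:np.array([(x-400)/4.444+212-.39,y/4.444+160-.39])
a=np.radians(-11.85);Rf=np.array([[np.cos(a),-np.sin(a)],[np.sin(a),np.cos(a)]]);C=np.array([704.9,9.7])+Rf@[-3,-3]
print("corner",C,"stud",C+Rf@[-75,20])
F=lambda X:(Rf.T@(np.array(X)[:2]*1000-C)).round(1)
t,u=ct(83,145),cs(634,68);X,e=tri(T,t,S,u);print("stud tri",X,e,F(X), gray(T)[160:182,205:228].max())
for nm,p,z in(("box FR rim",(288,124),.028),("box RR rim",(270,305),.028),("ledge FL",(150,118),.006),("ledge RL",(135,296),.006)):print(nm,F(plane(T,ct(*p),z)))
for nm,p,z in(("box RR rim",(484,208),.028),("box FR rim",(697,206),.028)):print("s",nm,F(plane(S,cs(*p),z)))
g=gray(T)[215:262,125:172];h=gray(S)[138:168,182:215];print(g.max(),h.max(),np.median(g))
for thr in(110,125):
  try:
    t,st=blob(T,(130,220,175,262),thr);u,su=blob(S,(185,138,215,165),thr);print("cap",thr,t,st,u,su,tri(T,t,S,u))
  except Exception as e:print(e)
im=[cv2.resize(i.astype(np.uint8),(400,400),interpolation=cv2.INTER_NEAREST) for i in(g,h)];cv2.imwrite("pics/cap0.png",np.hstack(im))
E
```

```text
corner [701.34788373   7.37998491] stud [632.0532457   42.35502086]
stud tri [0.63017838 0.04549456 0.0257275 ] [0.0008243372300966113, 0.0008243372300966388] [-77.5  22.7] 172.0
box FR rim [ -29.5 -137.8]
box RR rim [-176.7 -149.8]
ledge FL [-42.6 -25.5]
ledge RL [-189.5  -40.4]
s box RR rim [-179.  -145.6]
s box FR rim [ -33.7 -140.4]
235.0 252.0 109.0
cap 110 [149.81710914 241.12094395] [140 231  21  21 339] [199.35488127 150.46174142] [185 138  30  27 758] (array([0.42554679, 0.24772304, 0.02089463]), [9.325402046218347e-05, 9.325402046230947e-05])
cap 125 [149.57507987 241.06389776] [140 231  21  21 313] [195.19369369 150.4954955 ] [185 138  26  27 444] (array([0.41803534, 0.24909646, 0.02075443]), [0.007585402883520613, 0.007585402883520537])
```

View pics/cap0.png

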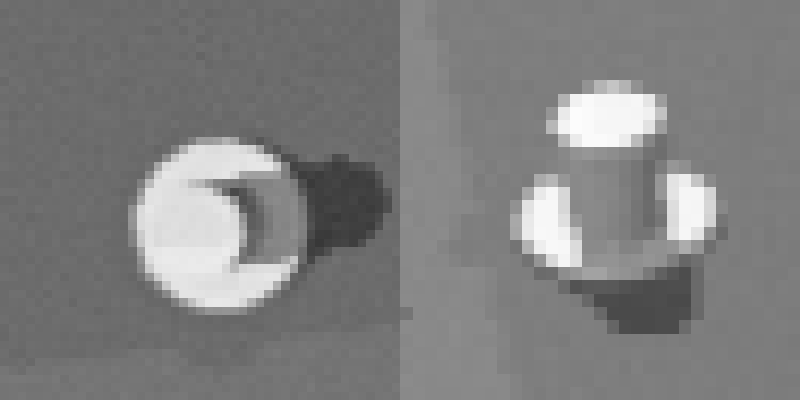

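Tray corners agree across both views: centre about (-109,-100) in the fence frame, yaw about +5°. The fence agrees to 1 mm at board z=0, and the cap flange measures about 62 mm. Now the pushes.

```bash
cat >>h.py <<'E'
_a=np.radians(-11.85);Rf=np.array([[np.cos(_a),-np.sin(_a)],[np.sin(_a),np.cos(_a)]]);C=np.array([.70135,.00738])
O=[180,0,78.15]
def P(x,y,z): return [*(C+Rf@(np.array([x,y])/1000)),z]      # fence frame mm -> world
def Ff(base=0): 
    f=np.mean([(r.wait(.02),r.sense()["contact_force"])[1] for _ in range(3)],0)-base; return np.r_[Rf.T@f[:2],f[2]]
def fpos(): p=r.sense()["tcp_pos"]; return np.r_[Rf.T@(p[:2]-C)*1000,p[2]]
ZP=.188
def push(ax,start,near,lim,fmax,step=2,back=12):
    """push along fence axis ax (0:+x,1:+y) from start, fast to near, then steps until force"""
    r.servo_line(P(*start,.24),O,speed=.25); r.servo_line(P(*start,ZP),speed=.12); r.wait(.2)
    b=np.mean([(r.wait(.02),r.sense()["contact_force"])[1] for _ in range(4)],0)
    q=list(start); q[ax]=near; r.servo_line(P(*q,ZP),speed=.05); L=[]
    while q[ax]<lim:
        q[ax]+=step; r.servo_line(P(*q,ZP),speed=.04); f=Ff(b); L.append((q[ax],round(-f[ax],1)))
        if -f[ax]>fmax: break
    print("push",ax,L,"end",fpos().round(3),"f",f.round(1),"t",r.sense()["clock"])
    q[ax]-=back; r.servo_line(P(*q,ZP),speed=.08); r.servo_line(P(*q,.24),speed=.2)
E
python3 - <<'E'
from h import *
r.grab(20); r.reach(P(-215,-100,.28),O); print(r.sense()["clock"],r.sense()["opening"])
push(0,(-215,-100),-172,-152,10)
push(1,(-75,-180),-134,-114,10)
for n in("top","side"):
    s=r.snapshot(n);np.savez(f"{n}1.npz",**s)
a=np.load("top1.npz")["frame"][130:230,195:305]; b=np.load("side1.npz")["frame"][150:230,205:305]
f=lambda i:cv2.convertScaleAbs(cv2.resize(i[:,:,::-1],(400,int(400*i.shape[0]/i.shape[1])),interpolation=cv2.INTER_CUBIC),alpha=1.8)
a,b=f(a),f(b);c=np.zeros((max(len(a),len(b)),800,3),np.uint8);c[:len(a),:400]=a;c[:len(b),400:]=b
cv2.imwrite("pics/crop1.png",c);print(r.sense()["clock"])
E
```

```text
3.7667 0.0009397754365270889
push 0 [(-170, np.float64(3.1)), (-168, np.float64(2.6)), (-166, np.float64(2.2)), (-164, np.float64(5.4)), (-162, np.float64(13.7))] end [-163.234  -99.801    0.188] f [-13.7   0.4   8.2] t 7.4333
push 1 [(-132, np.float64(1.6)), (-130, np.float64(1.4)), (-128, np.float64(1.4)), (-126, np.float64(1.4)), (-124, np.float64(1.4)), (-122, np.float64(4.2)), (-120, np.float64(5.1)), (-118, np.float64(10.6))] end [ -75.23  -119.652    0.188] f [ -4.3 -10.6   2.3] t 13.1167
13.925
```

View pics/crop1.png

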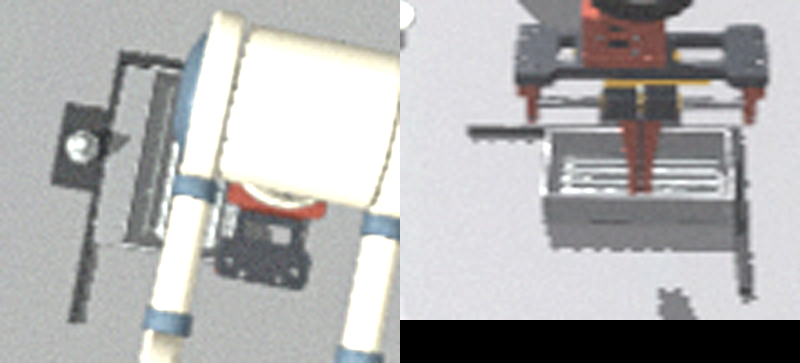

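Tray looks near home in the side view, but the arm hides the top view. I'll square it by pushing near the ends and compare the contact positions.

```bash
python3 - <<'E'
from h import *
push(1,(-128,-138),-124,-112,11,back=10)
push(1,(-28,-138),-124,-112,11,back=14)
r.servo_line(P(-195,-150,.25),speed=.3)
push(0,(-185,-90),-169,-152,11,back=8)
push(0,(-185,-50),-169,-152,11,back=14)
p=plane(dict(np.load("top0.npz")),(150.2,241.06),.004);q=plane(dict(np.load("side0.npz")),(198.6,146.),.036);print("cap",p,q)
r.servo_line([.43,.20,.28],speed=.35)
for n in("top","side"):
    s=r.snapshot(n);np.savez(f"{n}2.npz",**s)
a=np.load("top2.npz")["frame"][130:230,195:305]; b=np.load("side2.npz")["frame"][150:230,205:305]
f=lambda i:cv2.convertScaleAbs(cv2.resize(i[:,:,::-1],(400,int(400*i.shape[0]/i.shape[1])),interpolation=cv2.INTER_CUBIC),alpha=1.8)
a,b=f(a),f(b);c=np.zeros((max(len(a),len(b)),800,3),np.uint8);c[:len(a),:400]=a;c[:len(b),400:]=b
cv2.imwrite("pics/crop2.png",c);print(r.sense()["clock"])
E
```

```text
push 1 [(-122, np.float64(0.2)), (-120, np.float64(2.9)), (-118, np.float64(9.6)), (-116, np.float64(16.3))] end [-127.991 -118.988    0.188] f [ -1.5 -16.3   1. ] t 16.775
push 1 [(-122, np.float64(0.4)), (-120, np.float64(1.6)), (-118, np.float64(7.6)), (-116, np.float64(12.6))] end [ -27.915 -119.086    0.188] f [  0.1 -12.6   0.2] t 20.4917
push 0 [(-167, np.float64(-0.5)), (-165, np.float64(-0.0)), (-163, np.float64(-0.4)), (-161, np.float64(-0.1)), (-159, np.float64(7.6)), (-157, np.float64(16.2))] end [-158.957  -89.952    0.188] f [-16.2  -0.8  10. ] t 25.45
push 0 [(-167, np.float64(-0.7)), (-165, np.float64(-0.3)), (-163, np.float64(-0.1)), (-161, np.float64(-0.8)), (-159, np.float64(7.1)), (-157, np.float64(16.1))] end [-159.023  -49.887    0.188] f [-16.1  -0.5  11.3] t 29.55
cap [0.42434513 0.25103454 0.004     ] [0.42472326 0.25472056 0.036     ]
31.1917
```

View pics/crop2.png

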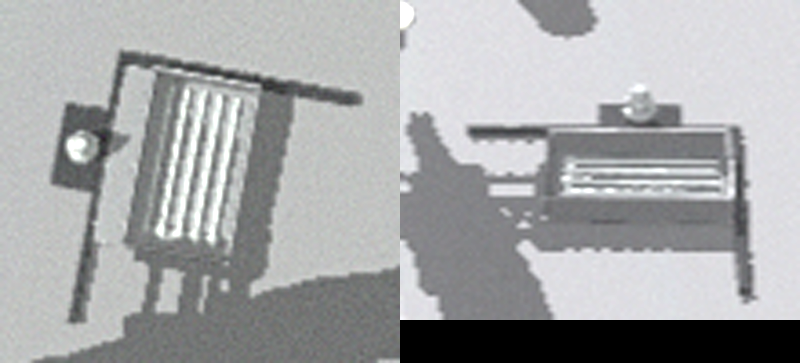

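The tray is flush on both fences, and the end-to-end contact positions agree within 0.1 mm. The light comes from +y, so the fence shadow biased the corner's y. I'll measure the stud from its washer disc directly, and pick up the cap with two crossed grasps to centre it.

```bash
python3 - <<'E'
from h import *
for n,roi,zs in(("top2",(205,158,232,184),(.014,.036)),):
    s=dict(np.load(n+".npz"));g=gray(s)
    for thr in(100,115,130):
        x0,y0,x1,y1=212,164,223,176
        m=(g[y0:y1,x0:x1]>thr).astype(np.uint8);k,l,st,c=cv2.connectedComponentsWithStats(m)
        i=1+np.argmax(st[1:,4]);p=c[i]+[x0,y0];print(thr,p,st[i],[plane(s,p,z)[:2].round(4) for z in zs])
    print(g[162:178,207:228].astype(int))
    # tray: long outer ledge edge & front edge, home => prints for check
g=gray(dict(np.load("side2.npz")));print(g[168:184,254:276].astype(int))
c=[.4245,.253]
r.let_go(); O2=[180,0,168.15]
r.reach([*c,.27],O2); r.servo_line([*c,.190],speed=.12); r.grab(5); print(r.sense()["opening"],r.sense()["tcp_pos"])
r.let_go(); r.servo_line([*c,.245],speed=.2); r.reach([*c,.245],O); r.servo_line([*c,.190],speed=.12); r.grab(40); print(r.sense()["opening"],r.sense()["tcp_pos"],r.sense()["gripper_force"],r.sense()["clock"])
E
```

```text
100 [215.85714286 170.28571429] [ 1  2  6  9 35] [array([0.6301, 0.0512]), array([0.6277, 0.0493])]
115 [215.43478261 170.2173913 ] [ 1  4  6  6 23] [array([0.6304, 0.0524]), array([0.6279, 0.0505])]
130 [215.31578947 170.10526316] [ 2  4  4  6 19] [array([0.6307, 0.0528]), array([0.6283, 0.0509])]
[[109 108 107 110 104  68  49  51  53  54  54  52  49  51  50  53  52  47
   51  73 109]
 [107 107 111 108 100  64  51  50  55  53  49  53  49  49  51  50  47  44
   66  89 111]
 [108 108 107 113 100  61  54  53  49  51  51  50  49  53  47  58  55  59
   69  94 112]
 [106 111 107 108  90  49  47  52  51  54  60  51  51  54  52  51  43  50
   68 110 114]
 [111 106 108 110  86  49  51  49  63  99 110  82  69  45  34  38  36  36
   50  80  90]
 [109 109 110 104  68  50  62  85 104 110  90  80  81  78  55  31  28  36
   44  70  72]
 [109 111 112  97  67  47  93 135 132 141 140 102  72  87  89  47  20  36
   51  66  63]
 [106 107 109  98  55  54 115 174 146 157 159 126  78  84  82  38  36  40
   60  70  66]
 [105 106 106  87  53  56 118 171 152 156 141 107  83  87  86  48  36  48
   70  67  63]
[... 1549 characters left out ...]
 102]
 [105  74  66  67  64  64  69 114 119  95  90  89  90  91  78  64  64  62
   62  61  61 100]
 [ 97  67  66  67  67  63  66  74  87  96  97  96  94  77  64  63  60  59
   62  65  59  99]
 [103  76  66  66  67  64  68  57  49  62  69  69  59  47  45  53  63  63
   64  61  66  99]
 [ 77  69  68  71  74  71  68  65  65  54  48  47  47  45  43  48  54  63
   62  61  63  79]
 [131 132 129 132 132 117 107 108 109 108 103 104 101 101 101  98 104 109
  113 119 118 119]
 [ 71  71  70  68  68  68  68  67  71  68  67  71  66  69  65  69  69  67
   68  72  67  65]]
0.03175934388629504 [0.42447969 0.25298533 0.18996388]
0.03132915257785661 [0.42451266 0.25300849 0.18998241] 39.99959405511618 39.9333
```

```bash
python3 - <<'E'
from h import *
T=dict(np.load("top2.npz"));S=dict(np.load("side2.npz"))
print(plane(T,(217.0,170.1),.014),plane(S,(264.2,171.6),.036),plane(S,(264.3,177.5),.014),"fence",P(-75,20,0),"fence+5",P(-75,25,0))
r.servo_line([.4245,.253,.26],speed=.15)
s=r.snapshot("side");cv2.imwrite("pics/lift.png",cv2.resize(s["frame"][60:200,120:300,::-1],(720,560),interpolation=cv2.INTER_CUBIC)); print(r.sense()["opening"],r.sense()["clock"])
E
```

```text
[0.63060152 0.04776222 0.014     ] [0.62997886 0.05017228 0.036     ] [0.62979187 0.04672934 0.014     ] fence [np.float64(0.6320553619670637), np.float64(0.04235503595258105), 0] fence+5 [np.float64(0.6330821129511175), np.float64(0.047248478750524486), 0]
0.03137526765336705 40.6
```

View pics/lift.png

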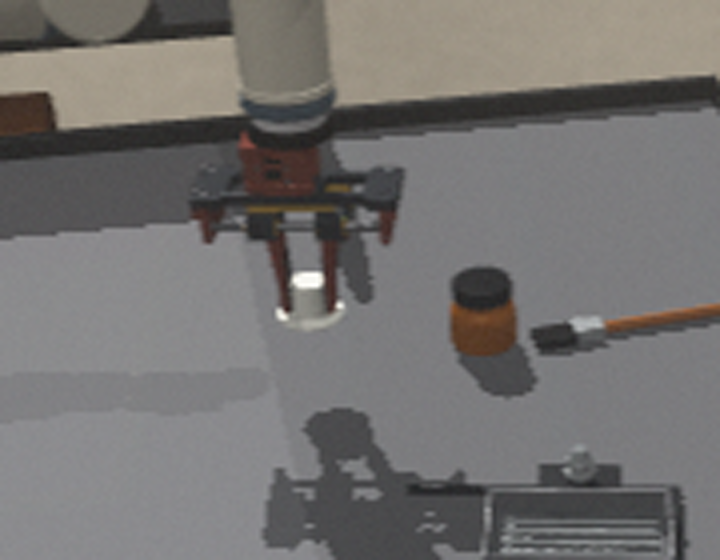

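The side view shows the cap held upright at about (308,300), with the jar clear at (483,310) and the stud at (580,462). I'll move over the stud and lower with force feedback.

```bash
python3 - <<'E'
from h import *
c=np.array([.6308,.048])
r.servo_line([*c,.27],speed=.2); r.servo_line([*c,.232],speed=.1); r.wait(.3)
b=np.mean([(r.wait(.02),r.sense()["contact_force"])[1] for _ in range(5)],0)
z=.232
while z>.2195:
    z-=.002; r.servo_line([*c,z],speed=.04)
    f=np.mean([(r.wait(.02),r.sense()["contact_force"])[1] for _ in range(3)],0)-b
    print(round(z,4),f.round(1),(r.sense()["tcp_pos"]*1000).round(1))
    if f[2]>12: break
    if np.hypot(*f[:2])>1.5: c=c+f[:2]/3000*.7   # yield to side load (~3 N/mm)
np.savez("st.npz",c=c,b=b,z=z); print(c,r.sense()["clock"])
E
```

```text
0.23 [-0.2  0.4  0.3] [630.8  48.  229.8]
0.228 [-0.2 -0.   0.2] [630.8  48.  227.8]
0.226 [-0.1 -0.   0.8] [630.8  48.  225.9]
0.224 [0.3 0.5 0.9] [630.8  48.  223.8]
0.222 [ 0.1 -0.4  0. ] [630.8  48.  221.9]
0.22 [-0.2 -0.1 -0.1] [630.8  48.  219.9]
0.218 [0.3 0.1 0.1] [630.8  48.  217.9]
[0.6308 0.048 ] 45.225
```

```bash
python3 - <<'E'
from h import *
d=np.load("st.npz");c,b,z=d["c"],d["b"],float(d["z"])
while z>.1955:
    z-=.0015; r.servo_line([*c,z],speed=.03)
    f=np.mean([(r.wait(.02),r.sense()["contact_force"])[1] for _ in range(3)],0)-b
    print(round(z,4),f.round(1),(r.sense()["tcp_pos"]*1000).round(1))
    if f[2]>25: break
    if np.hypot(*f[:2])>1.5: c=c+f[:2]/3000*.7
    if z<.204 and f[2]>14: break
np.savez("st2.npz",c=c,b=b,z=z); s=r.sense();print(c,s["clock"],s["opening"])
for n in("top","side"):
    s=r.snapshot(n);np.savez(f"{n}3.npz",**s)
a=np.load("top3.npz")["frame"][130:230,195:305]; b=np.load("side3.npz")["frame"][130:230,195:305]
f=lambda i:cv2.convertScaleAbs(cv2.resize(i[:,:,::-1],(400,int(400*i.shape[0]/i.shape[1])),interpolation=cv2.INTER_CUBIC),alpha=1.8)
cv2.imwrite("pics/fin.png",np.hstack([f(a),f(b)]))
E
```

```text
0.2165 [0.9 0.1 1.5] [630.9  48.  216.8]
0.215 [2.1 1.2 4.5] [631.2  48.1 215.8]
0.2135 [1.3 0.7 6.2] [631.5  48.3 214.5]
0.212 [1.  0.7 5.2] [631.5  48.3 212.9]
0.2105 [ 3.6 -0.1  2.3] [631.4  48.3 210.3]
0.209 [ 3.1  1.2 -4.3] [631.8  48.3 207.2]
0.2075 [ 1.5  1.2 -9.3] [632.3  48.5 205.6]
0.206 [ -1.1  -0.3 -10. ] [632.7  48.7 204.8]
0.2045 [-3.7 -0.5 -7.4] [633.   48.7 204.5]
0.203 [-3.5 -0.8 -1.2] [632.5  48.7 204.1]
0.2015 [-1.3 -0.3  5.4] [632.1  48.6 203.3]
0.2 [-2.2 -0.6  8. ] [632.1  48.6 202.1]
0.1985 [-2.1  0.2 10.2] [631.8  48.6 201.3]
0.197 [-1.2 -0.2 11.7] [631.6  48.6 200.4]
0.1955 [-3.7  0.1 16.3] [631.6  48.6 199.9]
[0.62964379 0.04847686] 49.725 0.031024453034664928
```

View pics/fin.png

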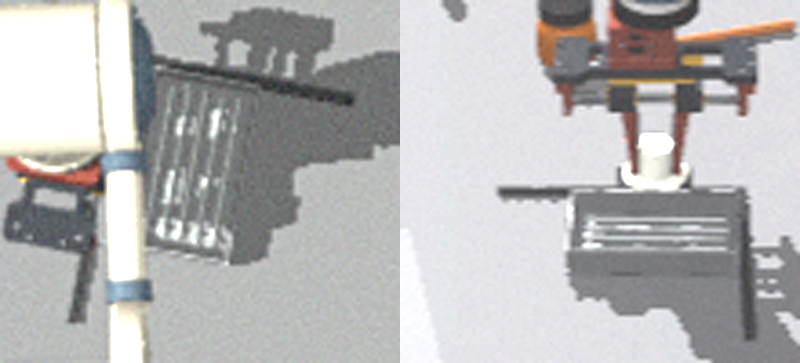

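The cap clicked: resistance peaked at 6 N, then the balls pulled it down by 10 N. The washer is at its stop under 16 N, and the picture shows the tray still home with the cap held on the stud.

```bash
python3 - <<'E'
from h import *
b=np.load("st2.npz")["b"]
r.wait(.6); s=r.sense(); print((s["contact_force"]-b).round(1),s["tcp_pos"].round(4),s["opening"],s["clock"])
print(r.hand_in())
E
```

```text
[-3.8 -0.6 15.8] [0.6316 0.0486 0.1999] 0.030928474030386174 50.425
the job is handed in; nothing more can be done
None
```

The job is handed in at 50 s: the tray sits flush against both fences, and the cap is clicked onto the stud and still held down with about 16 N, with the washer at about its stop (judged from force and height).

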